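Reset the screwing station under its push-latch cover

ROBOT

A 6-joint arm with a two-finger parallel gripper is mounted at the origin on the work surface. World frame = base frame: x ahead of the robot, y to its left, z up, the work surface at z = 0. Lengths are in m, angles in rad, forces in N, time in s.
With the tool pointing down it reaches from about 0.35 to 0.775 m from the base axis. Payload 5.5 kg.
Tool frame: the origin (TCP) lies midway between the tips of the shut fingers; the grasp point (between the pads) lies hold_point_z behind it (hold_point_z is the distance from the TCP to the grasp point, in m); z points along the fingers, y is the direction in which the jaws open and shut (so a half turn about z gives the same grasp; the last joint's range is limited). The gripper opens to 85 mm and grips with 20 to 120 N. Pads are 22 mm wide; open, the fingers measure 114 mm over their backs; the gripper's body (76 mm by 85 mm) begins 54 mm behind the grasp point. The pads swing forward as they close: fully open they stand 13 mm farther back than shut.
Start: joints at [-1.355, 0.313, 0.046, 1.304, 0, 1.431], TCP at [0.2, -0.539, 0.231] pointing down, gripper open.
Joint ranges: [-2.76, 2.76], [-0.86, 1.69], [-1.03, 1.26], [-2.2, 2.34], [-1.47, 1.5], [-3.14, 3.14]. Speed limits (rad/s): [2.57, 2.57, 3.14, 3.14, 3.14, 3.14].

INTERFACE

Orientations are given as a unit quaternion [w, x, y, z].
In Python, from workcell import * gives the robot as it stands. The module is installed in compiled form; this text tells all that it offers.
- The arm moves only by the tool jog_arm, never from a script. Its argument "plan" is a list of rows, each a list of 6 numbers: the shift along the world's x, y, z in m, then the turn, a rotation vector about the world's x, y, z in degrees. A call has exactly 10 rows; each row shifts and turns the commanded pose from where the row before left it; what a row does not reach is not made up. A row lasts 1/10 s, in which the tool goes at most 50 mm and 8.59 degrees, less where a joint would pass 70% of its speed; a pose out of reach is approached as far as the arm can. A call with a gripper value outside its range is refused whole. "hand" is the opening, from 0 (shut) to 1 (fully open), set as the call begins (left out, the last holds). The fingers move at their own pace and stop on an object; "force" is the grip in N (left out, the last holds). Time passes only in rows, so rows that do not move let the fingers close, or fill a call up. It gives the time, the measured TCP pose, the force and the opening at its end, in the units of the state.
- get_state(): the state, without advancing time (a new reading comes with each control period).
- read_camera(name): name is "scene" or "side" or "wrist"; returns the picture (480x640x3 uint8, red, green, blue); there is no depth.
- calibration(name): a dict with "K" (3x3 intrinsics, pixels), "world_to_cam" (4x4, takes a point from world to camera coordinates). Camera axes: x right, y down, z forward; pixel columns grow to the right and rows downward; lengths in m; the calibration is good to about 2 mm. A picture is of the moment at which its call begins: read the wrist's pose just before it. calibration takes no time and is no camera call; for the wrist camera it gives the pose at the moment of the call.
- hand_in(): hands the job in, once; it reports no verdict.
The state is a dict: "clock": time; "joint_pos": joint angles; "qvel": joint speeds; "tau": joint torques, N m; "tcp_pos": TCP position; "orientation": TCP orientation; "wrist_force": force on the tool from outside, world axes, zero at the start; "ft_torque": the same for the moment, N m; "finger_gap": finger opening in m.
Only numpy, scipy, OpenCV 4.12 (cv2) and the standard library are available. Lean on these libraries where they do the work, as an engineer would, in place of code of your own. Each camera call takes 0.05 s, during which the arm holds its last target.

TASK

On the station with the blue cover, press the front of the blue cover down once and let go so that it pops open, then push the green button under it all the way down with a fingertip and let it come up again. Finally press the blue cover down until it latches, so that it stays shut when you let go. Only press and push: pick nothing up, keep the other station's orange cover shut, and leave the phone frames and everything else where they are.

Things in the scene. Friction and masses are not known exactly. Their poses are not given: they have to be found in the camera images.
- station_blue: Fixed white box, blue cover at the front of its top: 200 deep (x) x 180 wide (y) x 90 mm high; origin: centre of underside; own -x = front. Under the cover a recess, own x -80 to -27, y +-54 mm, rear and side walls to z 90, front lip to 84; black latch housing at x -76 to -33, y 16 to 53, to z 84. Own x 6 to 94: black nest with white phone frame, lugs, up to z 105.
- cover_blue (a joint): Hinge (rear edge) of the blue cover, 45 x 100 wide x 8 mm, side skirts, sprung open. 0 rad = latched; 1.2 = popped open, front edge up at z 140 mm. Push-push latch: pressed at the mark to its rigid stop (-0.15 rad, 5 mm down, 2 N before the stop) and let go, it swings open in under 1 s. To shut, push its outer face (2 N) down to the same stop, let go: stays at 0. Each full press changes the state.
- cover_blue_press (a point): White round press mark, 18 mm across, on the blue cover's outer face (on top, z 106 mm, when shut), mid-width, 34 mm from the hinge, 11 mm from the front edge; moves with the cover. When shut its z points up, its x from front to hinge.
- cover_blue_hinge (a point): Point on the hinge axis of the blue cover, mid-width, 94 mm above the table, 29 mm in front of the station's origin; 12 mm below the cover's outer face when shut. The axis is its y.
- button_blue (a joint): Green push button under the blue cover: 0 = up, 0.006 m = fully down, about 4 N, springs back.
- button_blue_top (a point): Centre of the green button's top face (22 mm across), z 92 mm when up, 36 mm in front of the hinge axis, 18 mm to the right (-y) of the cover's middle; pressed down. Roofed by the shut cover. The open cover's front edge stands about 24 mm behind it and 48 mm higher: leave room for the gripper's body, or lean it 15 to 20 degrees to the station's front, away from the cover.
- station_orange: The other station box, the same in every way but with an orange cover: to be left alone. Origin at the centre of its underside.
- cover_orange (a joint): Hinge of the orange cover, 0 rad = latched shut. Must stay shut.
- frame_blue: White loose phone frame 70 x 145 x 7 mm lying in the blue station's nest, origin at the centre of its underside.
- frame_orange: White loose phone frame of the same size in the orange station's nest.
- bottle: Clear bottle, 56 mm across, 130 mm high, loose; origin at the centre of its underside.
- tape_ring: Yellow ring 90 mm across, 20 mm high, lying flat, loose; origin at the centre of its underside.
- driver: Screwdriver lying on the table, loose; origin at the middle of its underside.
- bit_cup: Dark steel cup 60 mm across, 60 mm high, loose; origin at the centre of its underside.
- parts_tray: Small black divided tray 70 x 120 x 25 mm behind the stations, loose; origin at the centre of its underside.

How it is judged:
On the way, in this order (a step that is already met when the one before it is completed fails the run):
1. the blue cover has popped open (value of joint cover_blue above 0.9 rad), for 0.1 s.
2. the green button under the open blue cover is pushed right down (value of joint button_blue above 0.0045 m and value of joint cover_blue above 0.6 rad), for 0.05 s.
3. the blue cover is pressed in to its stop, past shut (value of joint cover_blue below -0.06 rad and value of joint button_blue below 0.002 m).
At the end, for the whole second after the job is handed in: The blue cover is latched shut (within 0.03 rad of its shut position), the green button is up again, the orange cover is shut, both phone frames lie within 15 mm and all other loose things within 30 mm of where they started (value of joint cover_blue between -0.03 and 0.03 rad and value of joint button_blue below 0.002 m and value of joint cover_orange below 0.03 rad and distance of each of frame_blue, frame_orange from where it was at the start of the episode below 0.015 m and distance of each of bottle, tape_ring, driver, bit_cup, parts_tray from where it was at the start of the episode below 0.03 m); the robot touches nothing.
It fails at once if the orange cover was opened (value of joint cover_orange above 0.1 rad).
It fails at once if a phone frame was lifted or pushed out of its place (15 mm) (distance of any of frame_blue, frame_orange from where it was at the start of the episode above 0.015 m).
It fails at once if a bystander was lifted, carried or knocked away (30 mm) (distance of any of bottle, tape_ring, driver, bit_cup, parts_tray from where it was at the start of the episode above 0.03 m).
It also fails if it takes over 48 s, if anything falls off the work surface, if the arm or the gripper's body presses on something with over 40 N, if the wrist force passes 120 N, or if a joint passes its speed limit or range.

## Working session

There is one attempt and no reset: what is moved stays moved. The work goes in short steps, Python scripts to look and compute and a tool call to move; the robot and the scene stay as the last step left them, time stands still between calls to the robot, and variables do not carry over. Pictures are saved under pics/ and viewed, and the job is handed in when it is done.

Besides the shell and the picture viewer there is one more tool, called after "Request:" by a JSON object that holds its "op" and its "data". jog_arm: Moves the arm, as the interface text tells. Its arguments: {"type":"object","properties":{"plan":{"type":"array","items":{"type":"array","items":{"type":"number"}}},"hand":{"type":"number"},"force":{"type":"number"}},"required":["plan"]}

```bash
mkdir -p pics; python3 - <<'E'
from workcell import *
import cv2
for n in ["scene","side"]:
    im=read_camera(n); cv2.imwrite(f"pics/{n}0.png",im[:,:,::-1]); c=calibration(n); print(n,c["K"].round(1).tolist(),c["world_to_cam"].round(3).tolist())
print(get_state())
E
```

```text
scene [[489.9, 0.0, 310.1], [0.0, 489.9, 232.9], [0.0, 0.0, 1.0]] [[-0.013, 1.0, 0.01, -0.014], [0.646, 0.016, -0.763, -0.292], [-0.763, -0.003, -0.647, 1.68], [0.0, 0.0, 0.0, 1.0]]
side [[617.3, 0.0, 323.9], [0.0, 617.3, 231.9], [0.0, 0.0, 1.0]] [[-0.985, -0.17, 0.017, 0.565], [-0.122, 0.627, -0.769, 0.165], [0.12, -0.76, -0.638, 1.759], [0.0, 0.0, 0.0, 1.0]]
{'clock': 0.1, 'joint_pos': array([-1.35459858e+00,  3.13933045e-01,  4.50979409e-02,  1.30359999e+00,
        1.09596629e-05,  1.43121033e+00]), 'qvel': array([-0.00178262, -0.00123966,  0.00355842, -0.00139744, -0.00141746,
        0.00039067]), 'tau': array([ 3.01130349e-03, -4.81722844e+01,  2.99246550e+01,  1.26693147e-02,
       -2.20142651e-04, -1.05336326e-06]), 'tcp_pos': array([ 0.20019068, -0.53854352,  0.23049582]), 'orientation': array([-8.18990051e-04,  9.84218593e-01,  1.76955048e-01, -2.59036313e-05]), 'wrist_force': array([0.31290724, 0.17411568, 0.3852092 ]), 'ft_torque': array([-0.02290229,  0.04234443, -0.00987829]), 'finger_gap': 0.08576311720973208}
```

View pics/scene0.png

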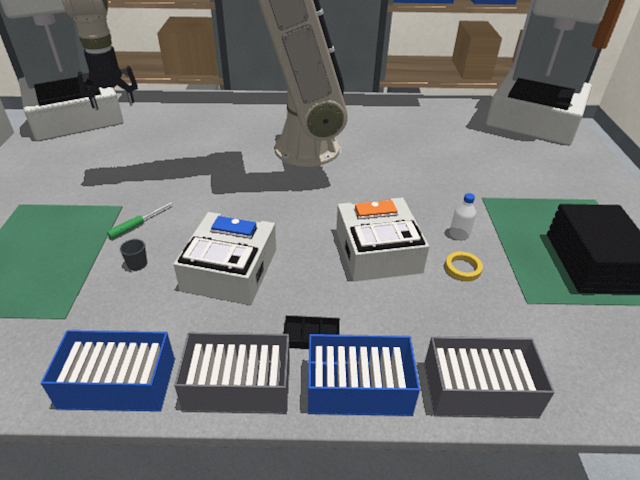

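View pics/side0.png

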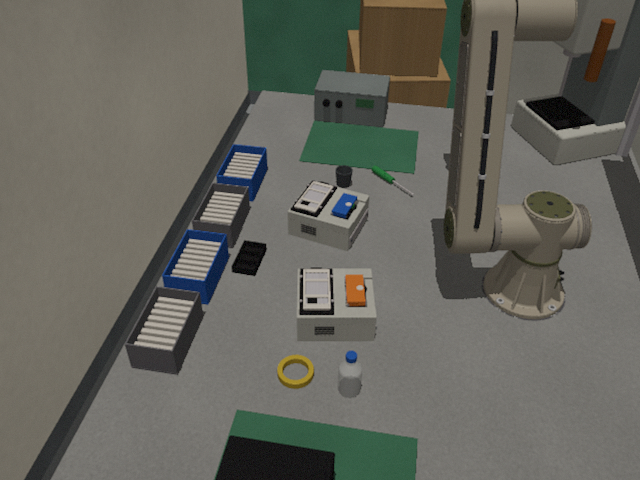

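```bash
python3 - <<'E'
import cv2
a=cv2.imread("pics/scene0.png")[200:310,165:290]; cv2.imwrite("pics/sz.png",cv2.resize(a,None,fx=5,fy=5,interpolation=cv2.INTER_CUBIC))
a=cv2.imread("pics/side0.png")[170:260,275:385]; cv2.imwrite("pics/dz.png",cv2.resize(a,None,fx=6,fy=6,interpolation=cv2.INTER_CUBIC))
E
```

```text
(no output)
```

View pics/sz.png

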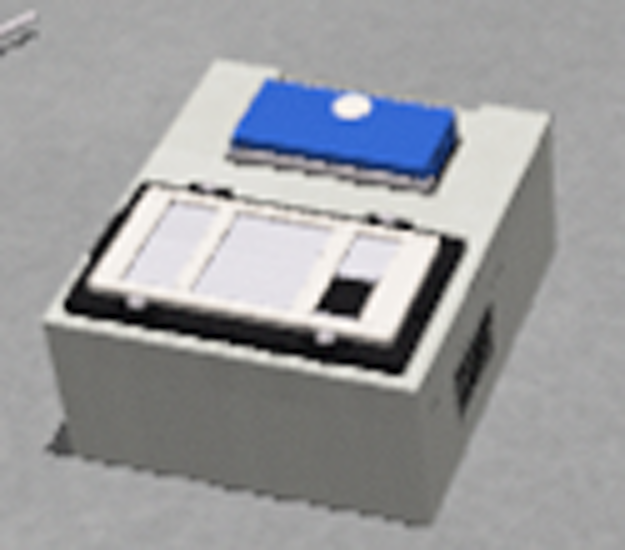

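View pics/dz.png

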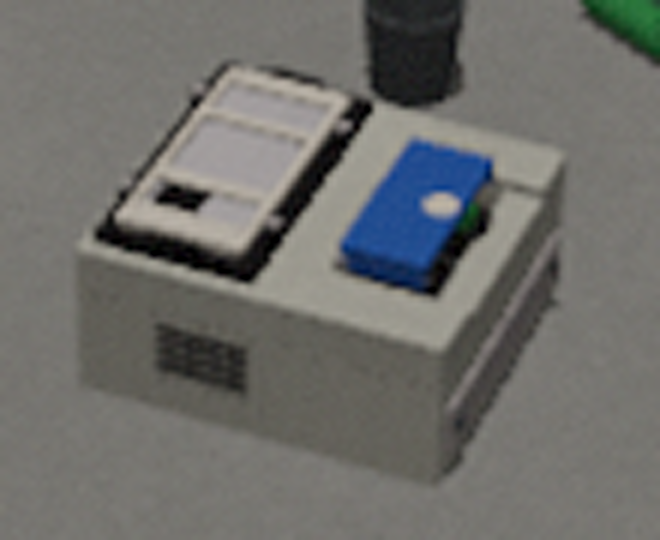

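```bash
cat > h.py <<'E'
import numpy as np, cv2
from scipy.optimize import least_squares
from workcell import *
def proj(n,P,c=None):
    c=c or calibration(n); p=(c["world_to_cam"]@np.c_[P,np.ones(len(P))].T)[:3]; q=c["K"]@p; return (q[:2]/q[2]).T
E
python3 - <<'E'
from h import *
S=[((215,60),(-100,-90,90)),((550,113),(-100,90,90)),((45,322),(100,-90,90)),((412,390),(100,90,90)),((430,525),(100,90,0)),((70,455),(100,-90,0)),((352,106),(-63,0,106))]
D=[((565,155),(-100,-90,90)),((440,350),(-100,90,90)),((80,235),(100,90,90)),((435,480),(-100,90,0)),((80,382),(100,90,0)),((441,205),(-63,0,106))]
su=np.array([s[0] for s in S])/5+[164.6,199.6]; sp=np.array([s[1] for s in S])/1e3
du=np.array([s[0] for s in D])/6+[274.6,169.6]; dp=np.array([s[1] for s in D])/1e3
def W(p,P):
    c,s=np.cos(p[2]),np.sin(p[2]); return P@np.array([[c,-s,0],[s,c,0],[0,0,1]]).T+[p[0],p[1],0]
for use in ("sd","s","d"):
    f=lambda p:np.concatenate([(proj("scene",W(p,sp))-su).ravel() if 's' in use else [], (proj("side",W(p,dp))-du).ravel() if 'd' in use else []])
    r=least_squares(f,[.5,-.2,0],loss="soft_l1"); print(use,r.x,np.degrees(r.x[2])); print(f(r.x).reshape(-1,2).round(1).tolist())
    print(W(r.x,np.array([[-.063,0,.106],[-.065,-.018,.092]])))
E
```

```text
sd [ 0.59284267 -0.18090951 -0.2301345 ] -13.185735501485876
[[-0.3, -0.9], [-0.3, -0.4], [-1.2, -1.1], [0.6, -0.6], [-0.2, -0.3], [0.3, -0.5], [-0.4, -0.7], [-0.3, -0.5], [-0.2, 0.0], [-1.5, 2.1], [-0.6, 1.3], [-0.9, 0.4], [-0.7, -0.1]]
[[ 0.53150362 -0.16653868  0.106     ]
 [ 0.52545039 -0.1836079   0.092     ]]
s [ 0.59494124 -0.18010234 -0.23106082] -13.238809698988964
[[-0.1, -0.4], [-0.0, 0.1], [-1.1, -0.5], [0.8, 0.1], [-0.0, 0.4], [0.4, 0.1], [-0.1, -0.2]]
[[ 0.53361552 -0.16567469  0.106     ]
 [ 0.52754649 -0.1827383   0.092     ]]
d [ 0.59031041 -0.18389126 -0.24558704] -14.07110112181307
[[0.9, -0.6], [0.2, -0.3], [-0.7, 1.2], [-0.2, 0.9], [-0.1, -0.5], [0.1, -0.4]]
[[ 0.52920074 -0.16857433  0.106     ]
 [ 0.52288449 -0.18554799  0.092     ]]
```

Request:
{"op": "jog_arm", "data": {"plan": [[0.02, 0.026, 0, 0, 0, -2.2], [0.02, 0.026, 0, 0, 0, -2.2], [0.02, 0.026, 0, 0, 0, -2.2], [0.02, 0.026, 0, 0, 0, -2.2], [0.02, 0.026, 0, 0, 0, -2.2], [0.02, 0.026, 0, 0, 0, -2.2], [0.02, 0.026, 0, 0, 0, -2.2], [0.02, 0.026, 0, 0, 0, -2.2], [0.02, 0.026, 0, 0, 0, -2.2], [0.02, 0.026, 0, 0, 0, -2.2]], "hand": 0}}

```text
clock: 1.1
tcp_pos: [0.4007, -0.2777, 0.231]
orientation: [-0.0, 1.0, -0.015, -0.0]
wrist_force: [-0.1, -0.4, -0.6]
finger_gap: -0.0003
```

Request:
{"op": "jog_arm", "data": {"plan": [[0.02, 0.022, 0, 0, 0, -2.3], [0.02, 0.022, 0, 0, 0, -2.3], [0.02, 0.022, 0, 0, 0, -2.3], [0.02, 0.022, 0, 0, 0, -2.3], [0.02, 0.022, 0, 0, 0, -2.4], [0, 0, 0, 0, 0, 0], [0, 0, 0, 0, 0, 0], [0, 0, 0, 0, 0, 0], [0, 0, 0, 0, 0, 0], [0, 0, 0, 0, 0, 0]]}}

```text
clock: 2.1
tcp_pos: [0.4998, -0.1698, 0.2314]
orientation: [0.0, 0.993, -0.116, -0.0]
wrist_force: [-0.5, 0.5, -0.5]
finger_gap: 0.0002
```

```bash
python3 - <<'E'
from h import *
from scipy.spatial.transform import Rotation as R
s=get_state(); c=calibration("wrist"); np.savez("w1.npz",**c)
im=read_camera("wrist"); cv2.imwrite("pics/w1.png",im[:,:,::-1])
q=s["orientation"]; print(s["clock"],s["tcp_pos"],R.from_quat(q[[1,2,3,0]]).as_matrix().round(3)); print(s["finger_gap"],c["K"].tolist())
print(np.linalg.inv(c["world_to_cam"]).round(3)); print(proj("wrist",np.array([[.5315,-.1665,.106]]),c))
E
```

```text
2.1 [ 0.49979299 -0.16977918  0.23136695] [[ 0.973 -0.23  -0.   ]
 [-0.23  -0.973 -0.   ]
 [-0.     0.    -1.   ]]
0.00020928917351477902 [[343.8436790922412, 0.0, 319.9619144547667], [0.0, 343.8436790922412, 242.41911766813251], [0.0, 0.0, 1.0]]
[[-0.229 -0.93  -0.289  0.574]
 [-0.973  0.219  0.068 -0.187]
 [-0.     0.297 -0.955  0.375]
 [ 0.     0.     0.     1.   ]]
[[307.53268352 196.87644271]]
```

View pics/w1.png

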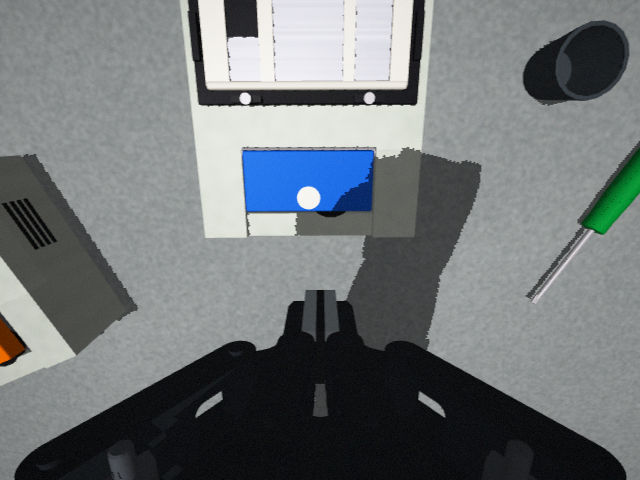

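Request:
{"op": "jog_arm", "data": {"plan": [[0.0031, 0.0003, -0.0115, 0, 0, 0], [0.0031, 0.0003, -0.0115, 0, 0, 0], [0.0031, 0.0003, -0.0115, 0, 0, 0], [0.0031, 0.0003, -0.0115, 0, 0, 0], [0.0031, 0.0003, -0.0115, 0, 0, 0], [0.0031, 0.0003, -0.0115, 0, 0, 0], [0.0031, 0.0003, -0.0115, 0, 0, 0], [0.0031, 0.0003, -0.0115, 0, 0, 0], [0.0031, 0.0003, -0.0115, 0, 0, 0], [0.0031, 0.0003, -0.0115, 0, 0, 0]]}}

```text
clock: 3.15
tcp_pos: [0.5316, -0.166, 0.1154]
orientation: [0.0, 0.993, -0.115, 0.0]
wrist_force: [-0.2, 0.4, 0.1]
finger_gap: -0.0002
```

```bash
python3 - <<'E'
from h import *
s=get_state();print(s["clock"],s["tcp_pos"],s["wrist_force"])
im=read_camera("wrist"); cv2.imwrite("pics/w2.png",im[:,:,::-1])
E
```

```text
3.15 [ 0.53160217 -0.16600011  0.11537664] [-0.1758403   0.4217876   0.11565799]
```

View pics/w2.png

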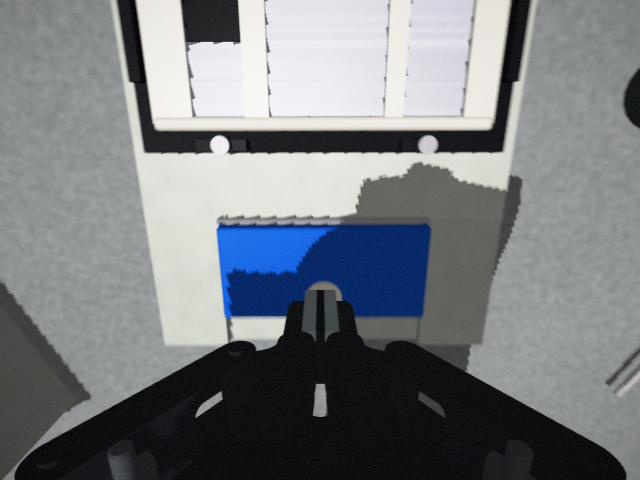

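The tips sit just over the white mark, which still shows around them at (324, 288). I'll press next.

Request:
{"op": "jog_arm", "data": {"plan": [[0, 0, -0.003, 0, 0, 0], [0, 0, -0.003, 0, 0, 0], [0, 0, -0.002, 0, 0, 0], [0, 0, -0.002, 0, 0, 0], [0, 0, -0.0015, 0, 0, 0], [0, 0, -0.0015, 0, 0, 0], [0, 0, -0.001, 0, 0, 0], [0, 0, -0.001, 0, 0, 0], [0, 0, 0, 0, 0, 0], [0, 0, 0, 0, 0, 0]]}}

```text
clock: 4.2
tcp_pos: [0.5304, -0.1659, 0.1018]
orientation: [0.0, 0.993, -0.115, -0.001]
wrist_force: [-5.4, 1.1, 7.7]
finger_gap: 0.0001
```

Request:
{"op": "jog_arm", "data": {"plan": [[0, 0, -0.001, 0, 0, 0], [0, 0, -0.001, 0, 0, 0], [0, 0, 0, 0, 0, 0], [0, 0, 0.005, 0, 0, 0], [0, 0, 0.02, 0, 0, 0], [-0.005, 0, 0.025, 0, 0, 0], [-0.01, 0, 0.025, 0, 0, 0], [-0.01, 0, 0.02, 0, 0, 0], [-0.005, 0, 0.015, 0, 0, 0], [0, 0, 0, 0, 0, 0]]}}

```text
clock: 5.2
tcp_pos: [0.5025, -0.1667, 0.2116]
orientation: [0.001, 0.993, -0.115, 0.002]
wrist_force: [-0.4, 0.0, -0.2]
finger_gap: -0.0002
```

```bash
python3 - <<'E'
from h import *
s=get_state();print(s["clock"],s["tcp_pos"],s["wrist_force"])
c=calibration("wrist")
im=read_camera("wrist"); cv2.imwrite("pics/w3.png",im[:,:,::-1])
print(proj("wrist",np.array([[.5260,-.184,.092]]),c))
E
```

```text
5.2 [ 0.50251882 -0.16673493  0.21161402] [-0.3833485   0.02221355 -0.21508848]
[[335.49272278 203.1320509 ]]
```

View pics/w3.png

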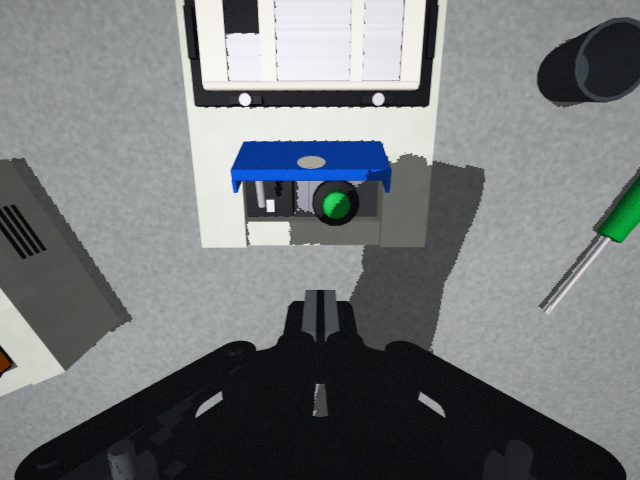

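The cover is open, with its edge at rows 142–180. The green button shows at (337, 205), about 1 mm from where I predicted. I'll approach leaned 16° towards the front.

Request:
{"op": "jog_arm", "data": {"plan": [[0.0028, -0.002, -0.009, -0.37, -1.56, 0], [0.0028, -0.002, -0.009, -0.37, -1.56, 0], [0.0028, -0.002, -0.009, -0.37, -1.56, 0], [0.0028, -0.002, -0.009, -0.37, -1.56, 0], [0.0028, -0.002, -0.009, -0.37, -1.56, 0], [0.0028, -0.002, -0.009, -0.37, -1.56, 0], [0.0028, -0.002, -0.009, -0.37, -1.56, 0], [0.0028, -0.002, -0.009, -0.37, -1.56, 0], [0.0028, -0.002, -0.009, -0.37, -1.56, 0], [0.0028, -0.002, -0.009, -0.37, -1.56, 0]]}}

```text
clock: 6.25
tcp_pos: [0.5291, -0.1857, 0.1174]
orientation: [0.016, 0.984, -0.114, 0.138]
wrist_force: [0.3, -0.3, 0.2]
finger_gap: 0.0
```

```bash
python3 - <<'E'
from h import *
from scipy.spatial.transform import Rotation as R
s=get_state();print(s["clock"],s["tcp_pos"],s["wrist_force"],R.from_quat(s["orientation"][[1,2,3,0]]).as_matrix().round(3).tolist())
im=read_camera("wrist"); cv2.imwrite("pics/w4.png",im[:,:,::-1])
im=read_camera("side"); cv2.imwrite("pics/d4.png",cv2.resize(im[140:260,280:420,::-1],None,fx=5,fy=5,interpolation=cv2.INTER_CUBIC))
E
```

```text
6.25 [ 0.52907443 -0.18568281  0.11743136] [ 0.27688828 -0.28435613  0.21217911] [[0.936, -0.228, 0.268], [-0.22, -0.974, -0.063], [0.276, 0.0, -0.961]]
```

View pics/w4.png

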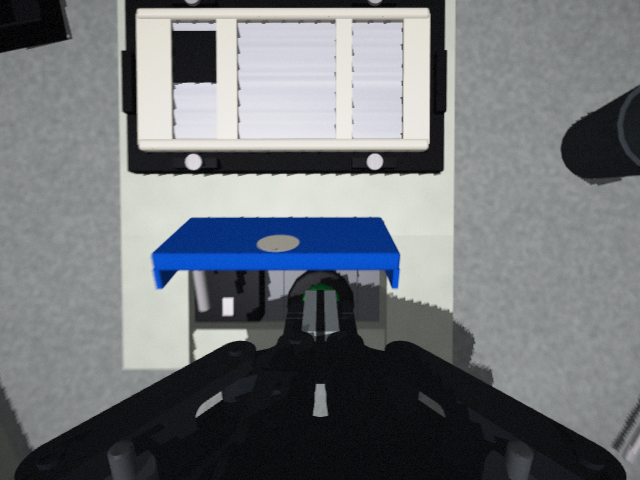

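View pics/d4.png

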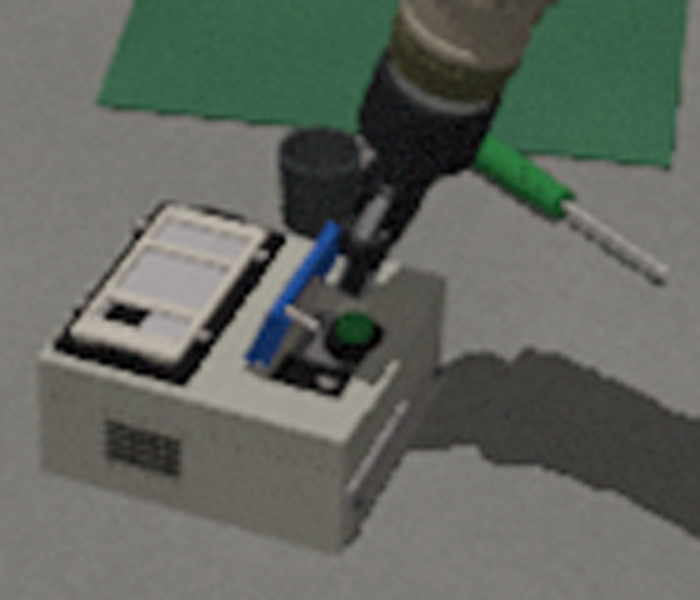

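The tips line up with the button, with green showing on both sides at (320, 293), and they are clear of the cover edge at row 270. Descending.

Request:
{"op": "jog_arm", "data": {"plan": [[0, 0, -0.006, 0, 0, 0], [0, 0, -0.006, 0, 0, 0], [0, 0, -0.005, 0, 0, 0], [0, 0, -0.003, 0, 0, 0], [0, 0, -0.002, 0, 0, 0], [0, 0, -0.002, 0, 0, 0], [0, 0, -0.001, 0, 0, 0], [0, 0, -0.001, 0, 0, 0], [0, 0, 0, 0, 0, 0], [0, 0, 0, 0, 0, 0]]}}

```text
clock: 7.35
tcp_pos: [0.5293, -0.186, 0.0935]
orientation: [0.016, 0.984, -0.114, 0.139]
wrist_force: [-2.0, 1.2, 2.5]
finger_gap: -0.0002
```

Request:
{"op": "jog_arm", "data": {"plan": [[0, 0, -0.001, 0, 0, 0], [0, 0, -0.001, 0, 0, 0], [0, 0, -0.001, 0, 0, 0], [0, 0, -0.001, 0, 0, 0], [0, 0, -0.001, 0, 0, 0], [0, 0, 0, 0, 0, 0], [0, 0, 0, 0, 0, 0], [0, 0, 0, 0, 0, 0], [0, 0, 0, 0, 0, 0], [0, 0, 0, 0, 0, 0]]}}

```text
clock: 8.35
tcp_pos: [0.5297, -0.1862, 0.0912]
orientation: [0.017, 0.983, -0.114, 0.14]
wrist_force: [-12.8, 6.1, 26.3]
finger_gap: 0.0
```

```bash
python3 - <<'E'
from h import *
s=get_state();print(s["clock"],s["tcp_pos"],s["wrist_force"],s["ft_torque"])
im=read_camera("wrist"); cv2.imwrite("pics/w5.png",cv2.resize(im[200:360,200:440,::-1],None,fx=3,fy=3,interpolation=cv2.INTER_CUBIC))
im=read_camera("side"); cv2.imwrite("pics/d5.png",cv2.resize(im[170:230,320:400,::-1],None,fx=9,fy=9,interpolation=cv2.INTER_CUBIC))
E
```

```text
8.35 [ 0.5297092  -0.18617156  0.09121766] [-12.81302292   6.07110546  26.32446515] [0.97784605 1.6351485  0.12839611]
```

View pics/w5.png

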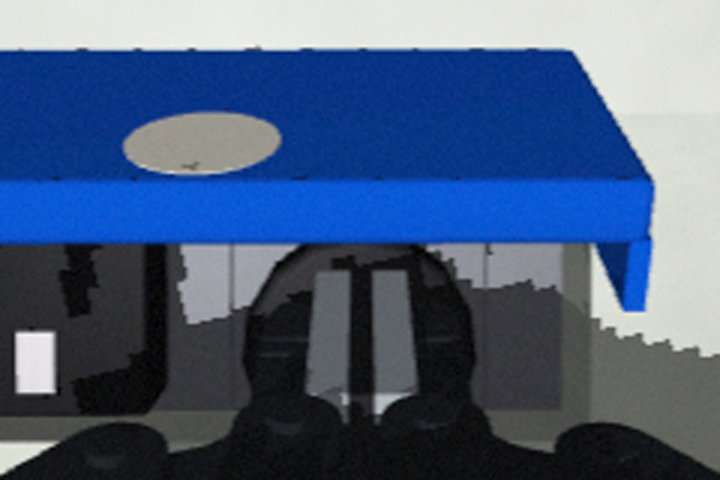

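View pics/d5.png

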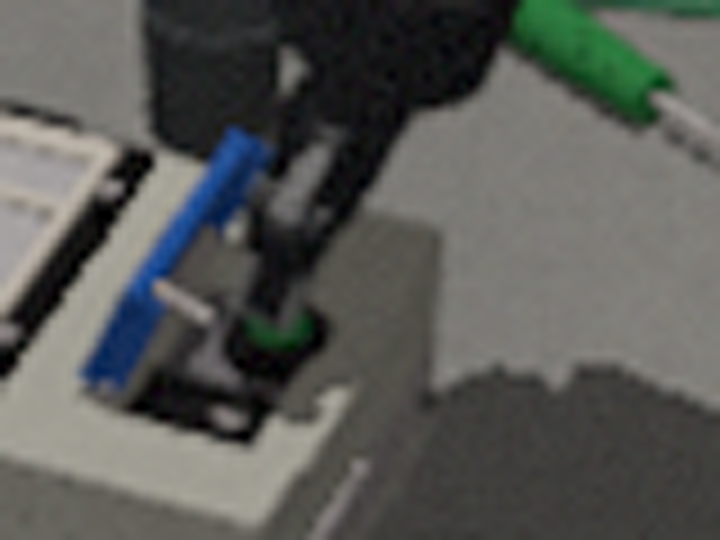

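```bash
python3 - <<'E'
from h import *
im5=read_camera("side")
d4=cv2.imread("pics/d4.png"); d4=cv2.resize(d4,(140,120),interpolation=cv2.INTER_AREA)
t=np.linspace(0,2*np.pi,60)
out=[]
k=14
for base,im,o in ((0,d4,(280,140)),(1,im5[:,:,::-1],(0,0))):
    x0,y0=330-o[0],190-o[1]; cr=im[y0:y0+30,x0:x0+35].copy(); big=cv2.resize(cr,None,fx=k,fy=k,interpolation=cv2.INTER_NEAREST)
    b2=big.copy()
    for z,col in((.092,(0,0,255)),(.086,(0,255,255))):
        P=np.c_[.5255+.011*np.cos(t),-.1845+.011*np.sin(t),0*t+z]
        u=((proj("side",P)-[330,190]+.5)*k).astype(int); cv2.polylines(b2,[u],True,col,1)
    out.append(np.vstack([big,b2]))
    cv2.imwrite("pics/cmp.png",cv2.resize(np.hstack(out),None,fx=.7,fy=.7))
E
```

```text
(no output)
```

View pics/cmp.png

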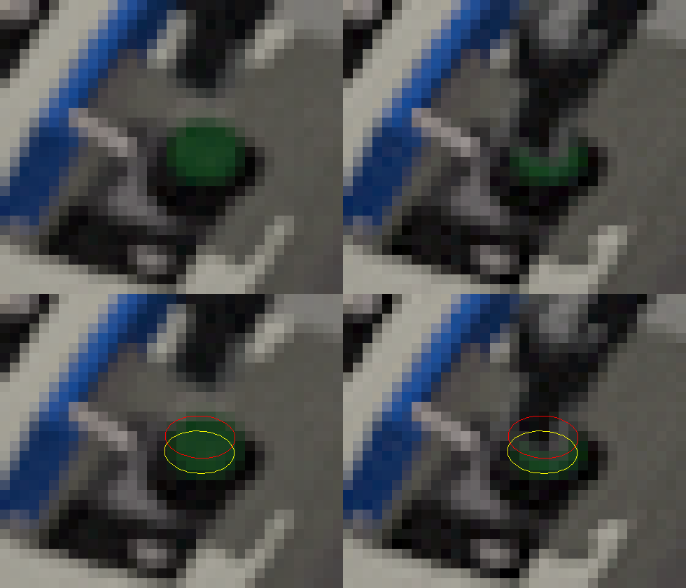

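Request:
{"op": "jog_arm", "data": {"plan": [[0, 0, 0.002, 0, 0, 0], [0, 0, 0.002, 0, 0, 0], [0, 0, 0.002, 0, 0, 0], [0, 0, 0.001, 0, 0, 0], [0, 0, 0, 0, 0, 0], [0, 0, 0, 0, 0, 0], [0, 0, 0, 0, 0, 0], [0, 0, 0, 0, 0, 0], [0, 0, 0, 0, 0, 0], [0, 0, 0, 0, 0, 0]]}}

```text
clock: 9.5
tcp_pos: [0.5294, -0.1861, 0.0953]
orientation: [0.016, 0.984, -0.114, 0.139]
wrist_force: [0.3, 0.8, 2.8]
finger_gap: -0.0004
```

Request:
{"op": "jog_arm", "data": {"plan": [[0, 0, 0.0005, 0, 0, 0], [0, 0, 0.0005, 0, 0, 0], [0, 0, 0, 0, 0, 0], [0, 0, 0, 0, 0, 0], [0, 0, 0, 0, 0, 0], [0, 0, 0, 0, 0, 0], [0, 0, 0, 0, 0, 0], [0, 0, 0, 0, 0, 0], [0, 0, 0, 0, 0, 0], [0, 0, 0, 0, 0, 0]]}}

```text
clock: 10.5
tcp_pos: [0.5294, -0.1861, 0.0964]
orientation: [0.016, 0.984, -0.114, 0.139]
wrist_force: [0.2, 1.0, 1.2]
finger_gap: 0.0001
```

At TCP z 0.0964 the button still pushes back with about 1.2 N, and it bottomed out at 0.0912 with 26 N. That is at least 5.2 mm of travel, so it was fully pressed. I'll back out, straighten the tool and go behind the open cover.

Request:
{"op": "jog_arm", "data": {"plan": [[-0.001, 0, 0.004, 0, 0, 0], [-0.002, 0.001, 0.008, 0, 0, 0], [-0.003, 0.001, 0.012, 0, 0, 0], [-0.004, 0.001, 0.014, 0, 0, 0], [-0.004, 0.001, 0.014, 0.62, 2.6, 0], [-0.004, 0.001, 0.014, 0.62, 2.6, 0], [-0.004, 0.001, 0.014, 0.62, 2.6, 0], [-0.003, 0, 0.01, 0.62, 2.6, 0], [-0.002, 0, 0.006, 0.62, 2.6, 0], [0, 0, 0, 0.62, 2.6, 0]]}}

```text
clock: 11.5
tcp_pos: [0.5025, -0.1804, 0.1949]
orientation: [0.0, 0.993, -0.115, 0.0]
wrist_force: [0.2, 0.2, -0.3]
finger_gap: -0.0002
```

Request:
{"op": "jog_arm", "data": {"plan": [[0.015, 0, 0, 0, 0, 0], [0.02, 0, 0, 0, 0, 0], [0.02, 0, 0, 0, 0, 0], [0.02, 0, 0, 0, 0, 0], [0.008, 0, 0, 0, 0, 0], [0, 0, -0.012, 0, 0, 0], [0, 0, -0.012, 0, 0, 0], [0, 0, -0.012, 0, 0, 0], [0, 0, -0.008, 0, 0, 0], [0, 0, 0, 0, 0, 0]]}}

```text
clock: 12.5
tcp_pos: [0.5836, -0.1796, 0.1464]
orientation: [-0.001, 0.993, -0.115, -0.002]
wrist_force: [-0.5, 0.0, -0.3]
finger_gap: -0.0002
```

```bash
python3 - <<'E'
from h import *
s=get_state();print(s["clock"],s["tcp_pos"],s["orientation"],s["wrist_force"])
im=read_camera("side"); cv2.imwrite("pics/d6.png",cv2.resize(im[140:260,280:420,::-1],None,fx=5,fy=5,interpolation=cv2.INTER_CUBIC))
E
```

```text
12.5 [ 0.58361731 -0.17955243  0.14637233] [-6.57594625e-04  9.93332892e-01 -1.15266157e-01 -1.74512889e-03] [-5.07620808e-01  4.57797000e-04 -3.39527427e-01]
```

View pics/d6.png

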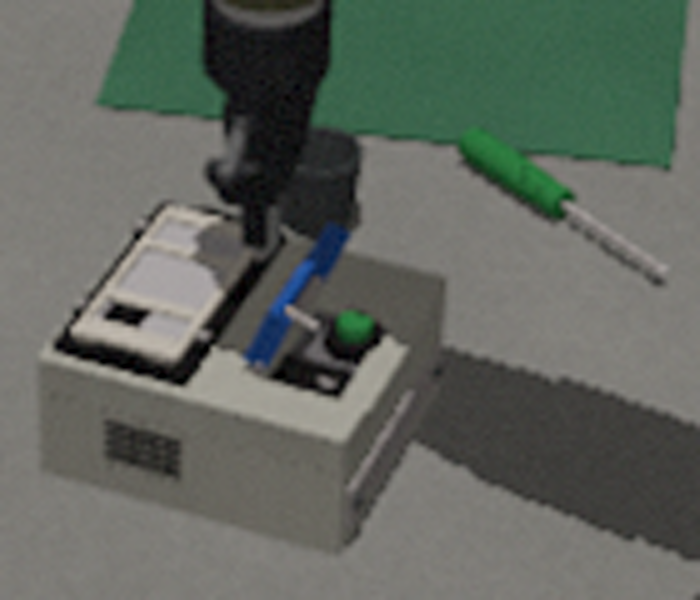

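Request:
{"op": "jog_arm", "data": {"plan": [[0, 0, -0.008, 0, 0, 0], [0, 0, -0.008, 0, 0, 0], [-0.0097, 0.0023, 0, 0, 0, 0], [-0.0054, 0.0013, -0.0005, 0, 0, 0], [-0.0056, 0.0013, -0.0006, 0, 0, 0], [-0.0051, 0.0012, -0.0023, 0, 0, 0], [-0.0051, 0.0012, -0.0024, 0, 0, 0], [-0.0049, 0.0012, -0.0037, 0, 0, 0], [-0.0048, 0.0011, -0.0038, 0, 0, 0], [0, 0, 0, 0, 0, 0]]}}

```text
clock: 13.55
tcp_pos: [0.5436, -0.1701, 0.1183]
orientation: [-0.0, 0.993, -0.115, -0.001]
wrist_force: [0.1, -0.3, 2.1]
finger_gap: 0.0002
```

```bash
python3 - <<'E'
from h import *
s=get_state();print(s["clock"],s["tcp_pos"],s["wrist_force"])
im=read_camera("side"); cv2.imwrite("pics/d7.png",cv2.resize(im[140:260,280:420,::-1],None,fx=5,fy=5,interpolation=cv2.INTER_CUBIC))
E
```

```text
13.55 [ 0.54358588 -0.1701279   0.11828705] [ 0.13418585 -0.27367108  2.08311059]
```

View pics/d7.png

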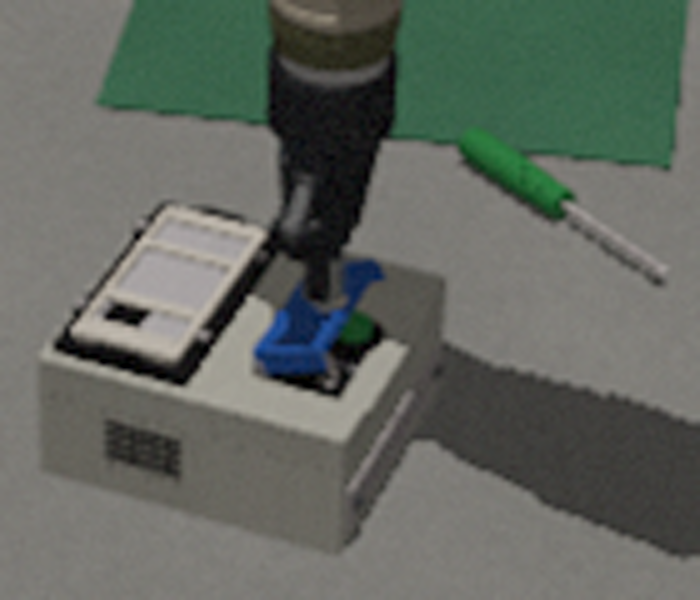

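The finger is on the cover's outer face with about 2 N, and the cover is about 0.3 rad open. I'll continue down to the stop.

Request:
{"op": "jog_arm", "data": {"plan": [[-0.003, 0.0007, -0.003, 0, 0, 0], [-0.003, 0.0007, -0.004, 0, 0, 0], [-0.003, 0.0007, -0.003, 0, 0, 0], [-0.002, 0.0005, -0.002, 0, 0, 0], [0, 0, -0.002, 0, 0, 0], [0, 0, -0.0015, 0, 0, 0], [0, 0, -0.001, 0, 0, 0], [0, 0, -0.001, 0, 0, 0], [0, 0, 0, 0, 0, 0], [0, 0, 0, 0, 0, 0]]}}

```text
clock: 14.6
tcp_pos: [0.5319, -0.1673, 0.102]
orientation: [-0.0, 0.993, -0.115, -0.002]
wrist_force: [-6.8, 2.7, 10.6]
finger_gap: -0.0001
```

Request:
{"op": "jog_arm", "data": {"plan": [[0, 0, -0.001, 0, 0, 0], [0, 0, -0.001, 0, 0, 0], [0, 0, 0, 0, 0, 0], [0, 0, 0.003, 0, 0, 0], [0, 0, 0.004, 0, 0, 0], [0, 0, 0.01, 0, 0, 0], [-0.005, 0, 0.025, 0, 0, 0], [-0.01, 0, 0.025, 0, 0, 0], [-0.01, 0, 0.02, 0, 0, 0], [0, 0, 0.015, 0, 0, 0]]}}

```text
clock: 15.6
tcp_pos: [0.5083, -0.1679, 0.2033]
orientation: [0.0, 0.993, -0.115, 0.0]
wrist_force: [-0.2, -0.9, 0.5]
finger_gap: -0.0001
```

```bash
python3 - <<'E'
from h import *
s=get_state();print(s["clock"],s["tcp_pos"],s["wrist_force"])
im=read_camera("wrist"); cv2.imwrite("pics/w8.png",im[:,:,::-1])
im=read_camera("scene"); cv2.imwrite("pics/s8.png",im[:,:,::-1])
a=cv2.imread("pics/scene0.png"); d=cv2.absdiff(a,im[:,:,::-1]).max(2); print(np.argwhere(d[190:]>60).shape)
E
```

```text
15.6 [ 0.50829548 -0.16789537  0.20329931] [-0.23056991 -0.94022838  0.51754754]
(1648, 2)
```

View pics/w8.png

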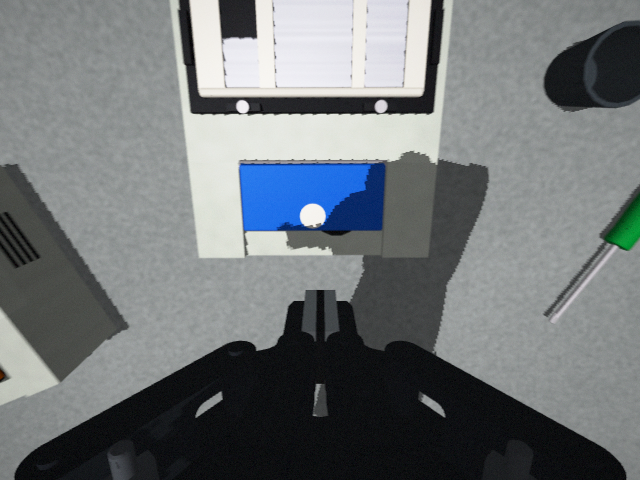

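View pics/s8.png

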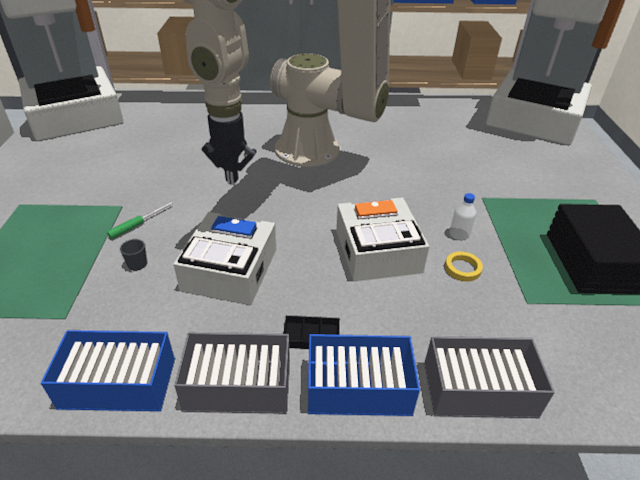

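The cover is shut, with its mark at (313, 215). The orange cover is shut too, and everything else is in place. I'll wait one more second before handing in.

Request:
{"op": "jog_arm", "data": {"plan": [[-0.005, 0, 0.005, 0, 0, 0], [0, 0, 0, 0, 0, 0], [0, 0, 0, 0, 0, 0], [0, 0, 0, 0, 0, 0], [0, 0, 0, 0, 0, 0], [0, 0, 0, 0, 0, 0], [0, 0, 0, 0, 0, 0], [0, 0, 0, 0, 0, 0], [0, 0, 0, 0, 0, 0], [0, 0, 0, 0, 0, 0]]}}

```text
clock: 16.7
tcp_pos: [0.5037, -0.1678, 0.2065]
orientation: [-0.0, 0.993, -0.115, -0.0]
wrist_force: [0.7, -0.2, 0.1]
finger_gap: -0.0002
```

```bash
python3 - <<'E'
from h import *
im=read_camera("side")
cv2.imwrite("pics/d9.png",cv2.resize(im[140:260,280:420,::-1],None,fx=5,fy=5,interpolation=cv2.INTER_CUBIC))
E
```

```text
(no output)
```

View pics/d9.png

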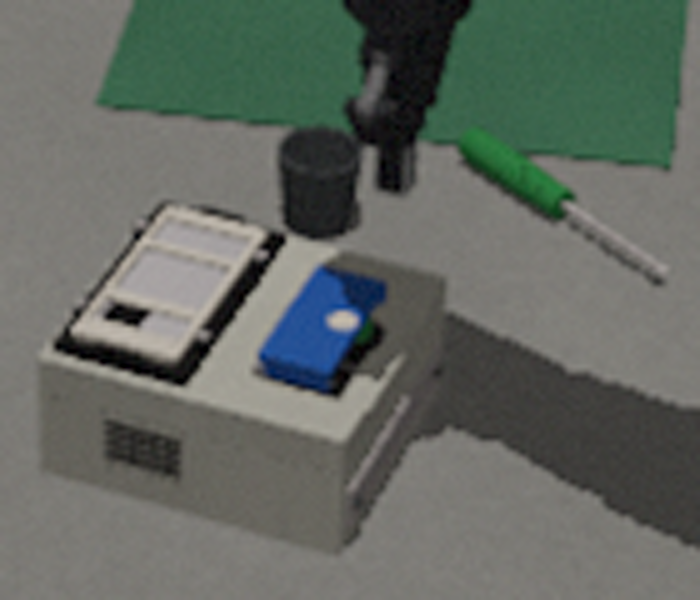

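The cover stays latched flat and the gripper is clear of everything.

```bash
python3 -c "
from workcell import *
print(hand_in())"
```

```text
the job is handed in; nothing more can be done
None
```

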